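Transfer the microscope objectives to the other rack in reverse order

ROBOT

A 6-joint arm with a two-finger parallel gripper is mounted at the origin on a cart in front of the work surface, level with it; the furniture and walls round the work are solid. World frame = base frame: x ahead of the robot, y to its left, z up, the work surface at z = 0. Lengths are in m, angles in rad, forces in N, time in s.
With the tool pointing down it reaches from about 0.325 to 0.875 m from the base axis. Payload 4.4 kg.
Tool frame: the origin (TCP) lies at the very end of the fingers, on their centre line; the grasp point (between the pads) lies r.pinch_z behind it (r.pinch_z is the distance from the TCP to the grasp point, in m); z points along the fingers, y is the line along which they close (so a half turn about z gives the same grasp; the last joint's range is limited). The gripper opens to 85 mm and grips with 20 to 120 N. Pads are 22 mm wide; open, the fingers measure 114 mm over their backs; the gripper's body (76 mm by 85 mm) begins 54 mm behind the grasp point. The pads swing forward as they close: fully open they stand 13 mm farther back than shut.
Start: joints at [-1.365, 0.207, 1.542, -0, 1.393, -0.15], TCP at [0.201, -0.539, 0.202] pointing down, gripper open.
Joint ranges: [-2.73, 2.73], [-0.86, 2.22], [0.23, 2.46], [-1.11, 4.25], [0.08, 2.63], [-2.82, 2.82]. Speed limits (rad/s): [2.79, 2.79, 3.14, 3.14, 3.14, 3.14].

INTERFACE

Orientations are given as a unit quaternion [w, x, y, z].
In Python, from station import r gives the robot as it stands. The module is installed in compiled form; this text tells all that it offers.
- The arm moves only by the tool jog_arm, never from a script. Its argument "moves" is text: rows parted by semicolons, each of 7 numbers parted by spaces: the shift along the tool's x, y, z in mm, then the turn, a rotation vector about the tool's x, y, z in rad, then the gripper's target within -1 to 1 (fully open at 1, half-way at 0, shut at -1). In form: tx ty tz wx wy wz hand; .... A call has exactly 10 rows; each row shifts and turns the commanded pose from where the row before left it, along the tool's axes as they then stand; what a row does not reach is not made up. A row lasts 1/10 s, in which the tool goes at most 50 mm and 8.59 degrees, less where a joint would pass 70% of its speed; a pose out of reach is approached as far as the arm can. A call with a gripper value outside its range is refused whole. The fingers move at their own pace and stop on an object; the grip force is fixed at half the most. Time passes only in rows, so rows that do not move let the fingers close, or fill a call up. It gives the time, the measured TCP pose, the force, the opening and the grip force at its end, in the units of the state.
- r.observe(): the state, without advancing time (a new reading comes with each control period).
- r.grab_frame(name): name is "side" or "top"; returns the picture (420x560x3 uint8, blue, green, red); there is no depth.
- r.calibration(name): a dict with "fx", "fy", "cx", "cy" (pixels), "camera_from_world" (4x4, takes a point from world to camera coordinates). Camera axes: x right, y down, z forward; pixel columns grow to the right and rows downward; lengths in m; the calibration is good to about 2 mm. A picture is of the moment at which its call begins. calibration takes no time and is no camera call.
- r.sign_off(): hands the job in; it is judged then, once.
Trained networks look in the newest picture that a camera, given by its name, has taken for a name from the list of things; names that differ only in an ending like _2 or _b are one class to them, and where a whole thing is asked for, a point or a joint stands for the part that bears it (a point fixed in the world has none). Each returns a list of dicts, best first, with "confidence" (0 to 1); they miss things now and then, are a little off and sometimes report something else, mostly with a low value. They report only what shows in the picture. A call takes as long as a camera call.
- r.look_for(camera, thing): "point" ([x, y, z] in m, in world coordinates, good to about 4 mm: the middle of the surface that is visible of it).
- r.pinpoint(camera, thing): "point" ([x, y, z] in m, in world coordinates, good to about 4 mm: a listed point, or the origin of a listed thing).
The state is a dict: "t": time; "joint_pos": joint angles; "qvel": joint speeds; "joint_efforts": joint torques, N m; "tcp_pos": TCP position; "orientation": TCP orientation; "wrist_force": force on the tool from outside, world axes, zero at the start; "wrist_torque": the same for the moment, N m; "gripper_width": finger opening in m; "gripper_force": force on a finger pad.
Only numpy, scipy, OpenCV 4.12 (cv2) and the standard library are available. Lean on these libraries where they do the work, as an engineer would, in place of code of your own. Each camera call takes 0.05 s, during which the arm holds its last target. There are 200 camera calls.

TASK

Move the four microscope objectives from the rack with the grey blocks into the empty white rack, in reverse order, because the nosepiece is filled from the other end: the one now leftmost in its rack (seen from the robot) goes to the rightmost place, the second from the left to the second from the right, and so on. Stand each upright on its foot, fully down in its own recess; lower them rather than drop them, and tip none over.

Things in the scene. Friction and masses are not known exactly. Their poses are not given: they have to be found in the camera images.
- objective_a: Loose steel microscope objective, the shortest and bluntest, 38 mm tall, barrel 26 mm in diameter almost to its flat top, wide dark lens; 0.06 to 0.17 kg. Stands on its 20 mm wide thread foot. Plain 26 mm cylinder from 7 to 30 mm above the foot: grip there, fingers in front of and behind the row. Origin: centre of the foot's underside, z up its axis. Starts in block_a, up to 3 mm off centre.
- objective_b: Loose steel microscope objective, 46 mm tall, barrel 26 mm in diameter, stepped down to an 18 mm snout; 0.06 to 0.17 kg. Stands on its 20 mm wide thread foot. Plain 26 mm cylinder from 7 to 30 mm above the foot: grip there, fingers in front of and behind the row. Origin: centre of the foot's underside, z up its axis. Starts in block_b, up to 3 mm off centre.
- objective_c: Loose steel microscope objective, 54 mm tall, barrel 26 mm in diameter, with a long cone to a 12 mm tip; 0.06 to 0.17 kg. Stands on its 20 mm wide thread foot. Plain 26 mm cylinder from 7 to 30 mm above the foot: grip there, fingers in front of and behind the row. Origin: centre of the foot's underside, z up its axis. Starts in block_c, up to 3 mm off centre.
- objective_d: Loose steel microscope objective, the tallest, 62 mm, barrel 26 mm in diameter with a broad dark ring, a cone and a thin 9 mm tip; 0.06 to 0.17 kg. Stands on its 20 mm wide thread foot. Plain 26 mm cylinder from 7 to 30 mm above the foot: grip there, fingers in front of and behind the row. Origin: centre of the foot's underside, z up its axis. Starts in block_d, up to 3 mm off centre.
- block_a: Fixed grey plastic block 54 x 42 x 12 mm of the block rack, with a round recess 34 mm wide, 5 mm deep; the four look alike and their order varies. objective_a starts in it; it stays as a mark of that place. Origin: centre of its underside, 6 mm above the worktop, z up.
- block_b: Fixed grey plastic block 54 x 42 x 12 mm of the block rack, with a round recess 34 mm wide, 5 mm deep; the four look alike and their order varies. objective_b starts in it; it stays as a mark of that place. Origin: centre of its underside, 6 mm above the worktop, z up.
- block_c: Fixed grey plastic block 54 x 42 x 12 mm of the block rack, with a round recess 34 mm wide, 5 mm deep; the four look alike and their order varies. objective_c starts in it; it stays as a mark of that place. Origin: centre of its underside, 6 mm above the worktop, z up.
- block_d: Fixed grey plastic block 54 x 42 x 12 mm of the block rack, with a round recess 34 mm wide, 5 mm deep; the four look alike and their order varies. objective_d starts in it; it stays as a mark of that place. Origin: centre of its underside, 6 mm above the worktop, z up.
- block_rack: Fixed aluminium rack, 70 x 172 mm, that carries the four grey blocks in a row and, at the start, the objectives. Origin: centre of its underside on the worktop; y runs along the row to the left (seen from the robot, yaw within 15 degrees), x away from the robot, z up. Places at x = 0, y = +66, +22, -22, -66 mm; recess floors 13 mm, top 18 mm above the worktop.
- white_rack: Fixed white plastic bar, 70 x 172 x 18 mm, with four round recesses 34 mm wide, empty at the start; left or right of the block rack. Origin: centre of its underside on the worktop; y runs along the row to the left (seen from the robot, yaw within 15 degrees), x away from the robot, z up. Places at x = 0, y = +66, +22, -22, -66 mm; recess floors 13 mm, top 18 mm above the worktop.

How it is judged:
By the outcome, as a careful person would: the job done as asked, in the order asked, and still so for the second after the job is handed in, with the robot touching nothing.
It also fails if it takes over 96 s, if anything falls off the work surface, if the arm or the gripper's body presses on something with over 40 N, if the wrist force passes 120 N, or if a joint passes its speed limit or range.

## Working session

There is one attempt and no reset: what is moved stays moved. The work goes in short steps, Python scripts to look and compute and a tool call to move; the robot and the scene stay as the last step left them, time stands still between calls to the robot, and variables do not carry over. Pictures are saved under pics/ and viewed, at most 14 in all, crops included, and the job is handed in when it is done.

Besides the shell and the picture viewer there is one more tool, called after ">>>" in YAML: its name, and indented under it one key for each argument. jog_arm: Moves the arm, as the interface text tells. Its arguments: {"type":"object","properties":{"moves":{"type":"string"}},"required":["moves"]}

```bash
mkdir -p pics; python3 - <<'E'
from station import r
import cv2
o=r.observe();print({k:o[k] for k in("t","tcp_pos","orientation","gripper_width")},r.pinch_z)
for c in("top","side"):
    cv2.imwrite(f"pics/{c}0.png",r.grab_frame(c))
    for n in("block_rack","white_rack","objective_a","objective_b","objective_c","objective_d","block_a"):
        print(c,n,[([round(float(v),4) for v in d["point"]],round(d["confidence"],2)) for d in r.pinpoint(c,n)][:5])
E
```

```text
{'t': 0.0, 'tcp_pos': array([ 0.2006444 , -0.53796702,  0.20101225]), 'orientation': array([-1.15836547e-03,  9.84129663e-01,  1.77447070e-01, -3.83206554e-05]), 'gripper_width': 0.0855122906504986} 0.0187
top block_rack [([0.5521, 0.1576, -0.0003], 0.94), ([0.5485, 0.1786, 0.0133], 0.17)]
top white_rack [([0.5566, 0.136, 0.0053], 0.73), ([0.5445, 0.3751, 0.0028], 0.6)]
top objective_a [([0.5712, 0.1005, 0.0069], 0.65), ([0.5536, 0.1417, 0.007], 0.5), ([0.5397, 0.2278, 0.0093], 0.44)]
top objective_b [([0.5712, 0.1005, 0.0069], 0.65), ([0.5536, 0.1417, 0.007], 0.5), ([0.5397, 0.2278, 0.0093], 0.44)]
top objective_c [([0.5712, 0.1005, 0.0069], 0.65), ([0.5536, 0.1417, 0.007], 0.5), ([0.5397, 0.2278, 0.0093], 0.44)]
top objective_d [([0.5712, 0.1005, 0.0069], 0.65), ([0.5536, 0.1417, 0.007], 0.5), ([0.5397, 0.2278, 0.0093], 0.44)]
top block_a [([0.5379, 0.2235, 0.0084], 0.98), ([0.557, 0.1341, 0.0062], 0.74), ([0.5694, 0.0937, 0.0045], 0.62), ([0.5517, 0.1813, 0.0065], 0.58)]
side block_rack []
side white_rack [([0.5384, 0.3756, -0.0011], 0.93)]
side objective_a [([0.5457, 0.1756, 0.0135], 0.78), ([0.5693, 0.098, 0.0123], 0.76), ([0.5594, 0.1384, 0.0091], 0.68), ([0.5399, 0.2194, 0.0121], 0.6)]
side objective_b [([0.5457, 0.1756, 0.0135], 0.78), ([0.5693, 0.098, 0.0123], 0.76), ([0.5594, 0.1384, 0.0091], 0.68), ([0.5399, 0.2194, 0.0121], 0.6)]
side objective_c [([0.5457, 0.1756, 0.0135], 0.78), ([0.5693, 0.098, 0.0123], 0.76), ([0.5594, 0.1384, 0.0091], 0.68), ([0.5399, 0.2194, 0.0121], 0.6)]
side objective_d [([0.5457, 0.1756, 0.0135], 0.78), ([0.5693, 0.098, 0.0123], 0.76), ([0.5594, 0.1384, 0.0091], 0.68), ([0.5399, 0.2194, 0.0121], 0.6)]
side block_a [([0.5617, 0.1451, 0.0053], 0.86), ([0.5509, 0.18, 0.0067], 0.53), ([0.5391, 0.2215, 0.0078], 0.47)]
```

View pics/top0.png

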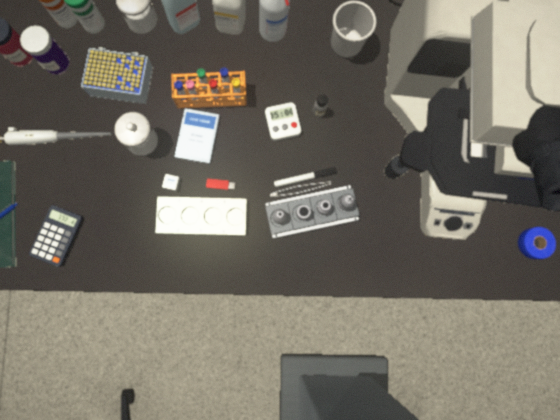

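View pics/side0.png

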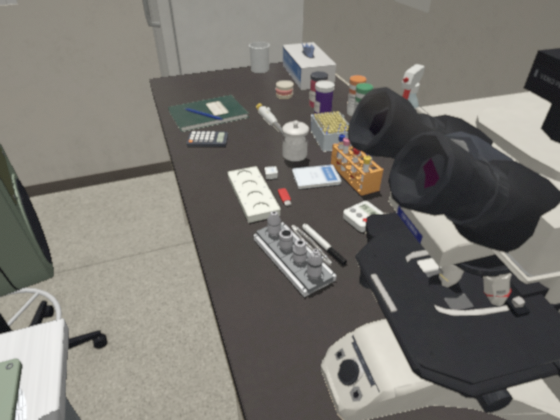

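```bash
python3 - <<'E'
from station import r
import numpy as np
for c in("top","side"):
    k=r.calibration(c);T=np.array(k["camera_from_world"]);print(c,k["fx"],np.linalg.inv(T)[:3].round(3).tolist())
E
```

```text
top 472.5248878053858 [[0.021, -0.99, 0.143, 0.419], [-1.0, -0.023, -0.01, 0.259], [0.013, -0.142, -0.99, 0.927]]
side 411.8825440796616 [[0.945, -0.21, 0.25, 0.344], [-0.326, -0.594, 0.735, -0.348], [-0.006, -0.776, -0.63, 0.562]]
```

The top view shows the white rack at about px (156–246, 198–235). The block rack, tilted, is at about px (265–358, 187–237), with objectives near (281,216), (304,212), (326,205) and (347,201). The microscope stands to the right, at about px (390–560, 0–240). The white rack is on the robot's left. I'll refine the outlines next.

```bash
cat > h.py <<'E'
from station import r
import numpy as np, cv2
def ray(c,u,v,z):
    k=r.calibration(c);T=np.linalg.inv(np.array(k["camera_from_world"]))
    d=T[:3,:3]@[(u-k["cx"])/k["fx"],(v-k["cy"])/k["fy"],1];o=T[:3,3]
    return o+d*(z-o[2])/d[2]
def proj(c,p):
    k=r.calibration(c);q=(np.array(k["camera_from_world"])@[*p,1])[:3]
    return k["fx"]*q[0]/q[2]+k["cx"],k["fy"]*q[1]/q[2]+k["cy"]
E
python3 - <<'E'
from h import *
im=cv2.imread("pics/top0.png")
hsv=cv2.cvtColor(im,cv2.COLOR_BGR2HSV)
g=im.min(2)
for n,roi,th in(("white",(145,185,260,245),110),("block",(255,178,368,245),60)):
    x0,y0,x1,y1=roi
    m=(g[y0:y1,x0:x1]>th).astype(np.uint8)
    m=cv2.morphologyEx(m,cv2.MORPH_OPEN,np.ones((3,3)))
    k,l,s,c=cv2.connectedComponentsWithStats(m);i=1+s[1:,4].argmax()
    cs,_=cv2.findContours((l==i).astype(np.uint8),0,1)
    rc=cv2.minAreaRect(max(cs,key=len));b=cv2.boxPoints(rc)+[x0,y0]
    z=.018 if n=="white" else .006
    P=np.array([ray("top",u,v,z) for u,v in b]);print(n,b.round(1).tolist());print(P.round(4).tolist(),P.mean(0).round(4),[round(float(np.linalg.norm(P[i]-P[i-1])),4) for i in range(4)])
cv2.imwrite("pics/crop0.png",cv2.resize(im[175:250,145:370],None,fx=3.5,fy=3.5,interpolation=cv2.INTER_CUBIC))
E
```

```text
white [[154.5, 233.5], [155.5, 194.9], [246.8, 197.1], [245.8, 235.8]]
[[0.5014, 0.4614, 0.018], [0.5768, 0.4636, 0.018], [0.5766, 0.2859, 0.018], [0.501, 0.2857, 0.018]] [0.5389 0.3741 0.018 ] [0.1757, 0.0754, 0.1778, 0.0755]
block [[255.0, 178.0], [367.0, 178.0], [367.0, 244.0], [255.0, 244.0]]
[[0.6176, 0.2709, 0.006], [0.6229, 0.0476, 0.006], [0.4912, 0.0489, 0.006], [0.4864, 0.2678, 0.006]] [0.5545 0.1588 0.006 ] [0.1313, 0.2234, 0.1318, 0.2189]
```

View pics/crop0.png

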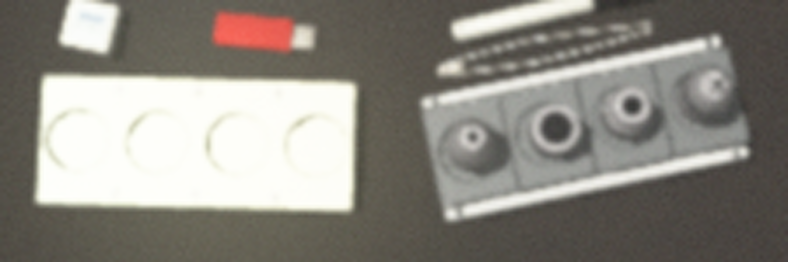

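The crop shows the white rack with its recesses at y≈140 and the tilted block rack. The objective tips are at crop px (473,138), (555,128), (630,105) and (716,85). The second is the wide-lens objective_a and the third is objective_b.

```bash
python3 - <<'E'
from h import *
f=lambda u,v,z:ray("top",(u+.5)/3.5-.5+145,(v+.5)/3.5-.5+175,z)
def rect(pts,z):
    P=np.array([f(*p,z) for p in pts]);c=P.mean(0)
    yv=(P[0]+P[3]-P[1]-P[2]);print(c.round(4),"yaw",np.arctan2(-yv[0],yv[1]).round(3),"L",np.linalg.norm(yv)/2,"W",np.linalg.norm(P[0]+P[1]-P[2]-P[3])/2)
    return c,np.arctan2(-yv[0],yv[1])
w=rect([(42,76),(356,83),(353,210),(37,204)],.018)
for z in(.006,.018): b=rect([(422,98),(720,38),(748,153),(450,218)],z)
for y in(.066,.022,-.022,-.066):
    for c,a in(w,b): print(y,(c+y*np.array([-np.sin(a),np.cos(a),0])).round(4)[:2],end=" ")
    print()
for p,zs in(((473,138),(.067,.075)),((555,128),(.051,)),((630,105),(.059,)),((716,85),(.067,.075))):
    print(p,[f(*p,z)[:2].round(4).tolist() for z in zs])
E
```

```text
[0.5385 0.3736 0.018 ] yaw 0.002 L 0.1741472875308741 W 0.07120269044364913
[0.5544 0.1571 0.006 ] yaw 0.231 L 0.1724090000646513 W 0.06847736685972071
[0.5527 0.1584 0.018 ] yaw 0.231 L 0.17016235453233458 W 0.06758504470564211
0.066 [0.5383 0.4396] 0.066 [0.5376 0.2227] 
0.022 [0.5384 0.3956] 0.022 [0.5476 0.1799] 
-0.022 [0.5385 0.3516] -0.022 [0.5577 0.137 ] 
-0.066 [0.5386 0.3076] -0.066 [0.5678 0.0942] 
(473, 138) [[0.5379, 0.223], [0.5368, 0.2233]]
(555, 128) [[0.5465, 0.1785]]
(630, 105) [[0.5587, 0.1394]]
(716, 85) [[0.5691, 0.095], [0.5677, 0.0965]]
```

>>> jog_arm:
  moves: "18.4 -35.3 0 0 0 0 0; 18.4 -35.3 0 0 0 0 0; 18.4 -35.3 0 0 0 0 0; 18.4 -35.3 0 0 0 0 0; 32.7 -30.5 0 0 0 0 0; 32.7 -30.5 0 0 0 0 0; 32.7 -30.5 0 0 0 0 0; 32.7 -30.5 0 0 0 0 0; 32.7 -30.5 0 0 0 0 0; 32.7 -30.5 0 0 0 0 0"

```text
t: 1.8
tcp_pos: [0.341, -0.1393, 0.2026]
orientation: [0.001, 0.984, 0.177, 0.001]
wrist_force: [1.4, -0.2, -0.0]
gripper_width: 0.0426
gripper_force: 0.0
```

```bash
cat >> h.py <<'E'
def plan(x,y,z,phi=None):
    "tool-frame shift (mm) to world target, tilt and turn to phi (about tool z)"
    from scipy.spatial.transform import Rotation as R
    o=r.observe();q=o["orientation"];M=R.from_quat([*q[1:],q[0]]).as_matrix()
    p=np.array(o["tcp_pos"]);f=np.arctan2(M[1,0],M[0,0])
    print("t",o["t"],"tcp",p.round(4),"phi",f.round(4),"tilt",M[:2,2].round(4),"w",round(o["gripper_width"],4),"F",np.round(o["wrist_force"],1),"gf",round(o["gripper_force"],1),"q",np.round(o["joint_pos"],2))
    d=np.array([x,y,z])-p;print("world d",(d*1e3).round(1),"tool d",(M.T@d*1e3).round(1))
    if phi is not None:
        print("wz",round(f-phi,4));c,s=np.cos(phi),np.sin(phi)
        print("after turn",((np.array([[c,s,0],[s,-c,0],[0,0,-1]])@d)*1e3).round(1))
E
python3 -c "
from h import *
plan(.38,.1,.2,1.802)"
```

```text
t 1.8 tcp [ 0.341  -0.1393  0.2026] phi 0.3562 tilt [ 0.0014 -0.001 ] w 0.0426 F [ 1.4 -0.2 -0. ] gf 0.0 q [-0.62 -0.27  2.    0.    1.41  0.59]
world d [ 39.  239.3  -2.6] tool d [ 120.  -210.7    2.5]
wz -1.4458
after turn [224.   92.8   2.6]
```

>>> jog_arm:
  moves: "24 -42 0 0 0 0 0; 24 -42 0 0 0 0 0; 24 -42 0 0 0 0 0; 24 -42 0 0 0 0 0; 24 -42 0 0 0 0 0; 0 0 0 0 0 -0.1446 0; 0 0 0 0 0 -0.1446 0; 0 0 0 0 0 -0.1446 0; 0 0 0 0 0 -0.1446 0; 0 0 0 0 0 -0.1446 0"

```text
t: 2.8
tcp_pos: [0.3795, 0.0981, 0.2023]
orientation: [0.0, 0.856, 0.517, 0.0]
wrist_force: [0.3, -0.1, -0.1]
gripper_width: 0.0428
gripper_force: 0.0
```

>>> jog_arm:
  moves: "0 0 0 0 0 -0.1446 0; 0 0 0 0 0 -0.1446 0; 0 0 0 0 0 -0.1446 0; 0 0 0 0 0 -0.1446 0; 0 0 0 0 0 -0.1446 0; 0 0 0 0 0 0 0; 0 0 0 0 0 0 0; 0 0 0 0 0 0 0; 0 0 0 0 0 0 0; 0 0 0 0 0 0 0"

```text
t: 3.8
tcp_pos: [0.3795, 0.0979, 0.2022]
orientation: [-0.0, 0.621, 0.784, -0.0]
wrist_force: [-0.0, 0.5, 0.2]
gripper_width: 0.0424
gripper_force: 0.0
```

```bash
python3 -c "
from h import *
plan(.537,.223,.11,1.802)"
```

```text
t 3.8 tcp [0.3795 0.0979 0.2022] phi 1.8021 tilt [-0. -0.] w 0.0424 F [-0.   0.5  0.2] gf 0.0 q [ 0.03 -0.21  1.95 -0.    1.39 -0.2 ]
world d [157.5 125.1 -92.2] tool d [ 85.7 182.   92.2]
wz 0.0001
after turn [ 85.7 182.   92.2]
```

>>> jog_arm:
  moves: "14.3 30.3 13 0 0 0 0; 14.3 30.3 13 0 0 0 0; 14.3 30.3 13 0 0 0 0; 14.3 30.3 13 0 0 0 0; 14.3 30.3 13 0 0 0 0; 14.2 30.5 13 0 0 0 0; 0 0 14 0 0 0 0; 0 0 0 0 0 0 0; 0 0 0 0 0 0 0; 0 0 0 0 0 0 0"

```text
t: 4.8
tcp_pos: [0.5367, 0.2227, 0.1111]
orientation: [0.0, 0.621, 0.784, 0.0]
wrist_force: [-0.3, -0.3, 0.3]
gripper_width: 0.0427
gripper_force: 0.0
```

```bash
python3 -c "
from h import *
plan(.537,.223,.021,1.802)
for c,(u,v) in (('top',(245,160)),('side',(230,170))):
    im=r.grab_frame(c); cv2.imwrite('pics/%s1.png'%c,cv2.resize(im[v:v+120,u:u+140],None,fx=4,fy=4,interpolation=cv2.INTER_CUBIC))
a=cv2.imread('pics/top1.png');b=cv2.imread('pics/side1.png');cv2.imwrite('pics/m1.png',cv2.resize(np.hstack([a,b]),(800,343)))
"
```

```text
t 4.8 tcp [0.5367 0.2227 0.1111] phi 1.8021 tilt [0.0008 0.0001] w 0.0427 F [-0.3 -0.3  0.3] gf 0.0 q [ 0.24  0.31  1.61 -0.    1.22  0.01]
world d [  0.3   0.3 -90.1] tool d [ 0.3  0.3 90.1]
wz 0.0001
after turn [ 0.3  0.4 90.1]
```

View pics/m1.png

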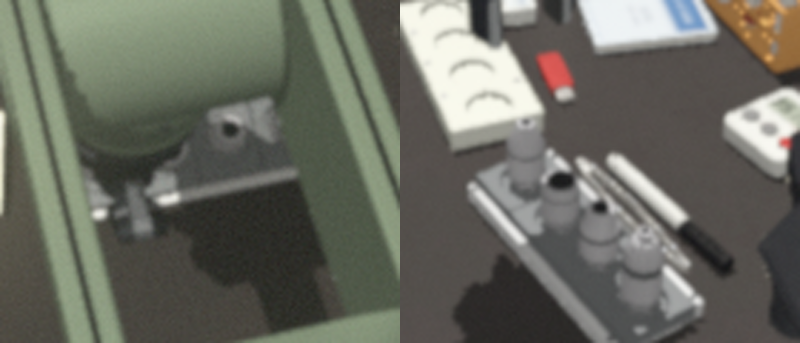

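The side crop shows the fingers above objective 1, which stands at about crop px (525,160). The line-up looks plausible, so I'll go down and grip.

>>> jog_arm:
  moves: "0 0 18 0 0 0 0; 0 0 18 0 0 0 0; 0 0 18 0 0 0 0; 0 0 18 0 0 0 0; 0 0 11 0 0 0 0; 0 0 6 0 0 0 0; 0 0 0 0 0 0 0; 0 0 0 0 0 0 -1; 0 0 0 0 0 0 -1; 0 0 0 0 0 0 -1"

```text
t: 5.9
tcp_pos: [0.5382, 0.2235, 0.0224]
orientation: [0.001, 0.621, 0.784, 0.001]
wrist_force: [1.8, 0.1, 1.0]
gripper_width: 0.0185
gripper_force: 54.4
```

```bash
python3 -c "
from h import *
plan(.5386,.3076,.11,1.572)"
```

```text
t 5.9 tcp [0.5382 0.2235 0.0224] phi 1.8028 tilt [0.0027 0.0007] w 0.0185 F [1.8 0.1 1. ] gf 54.4 q [0.25 0.43 1.66 0.   1.05 0.01]
world d [ 0.4 84.1 87.6] tool d [ 81.8  20.  -87.5]
wz 0.2308
after turn [ 84.1   0.5 -87.6]
```

```bash
python3 -c "
from h import *
plan(.5386,.3076,.11,1.572)
im=r.grab_frame('side'); cv2.imwrite('pics/s2.png',cv2.resize(im[180:310,220:370],None,fx=4.5,fy=4.5,interpolation=cv2.INTER_CUBIC))
"
```

```text
t 5.9 tcp [0.5382 0.2235 0.0224] phi 1.8028 tilt [0.0027 0.0007] w 0.0185 F [1.8 0.1 1. ] gf 54.4 q [0.25 0.43 1.66 0.   1.05 0.01]
world d [ 0.4 84.1 87.6] tool d [ 81.8  20.  -87.5]
wz 0.2308
after turn [ 84.1   0.5 -87.6]
```

View pics/s2.png

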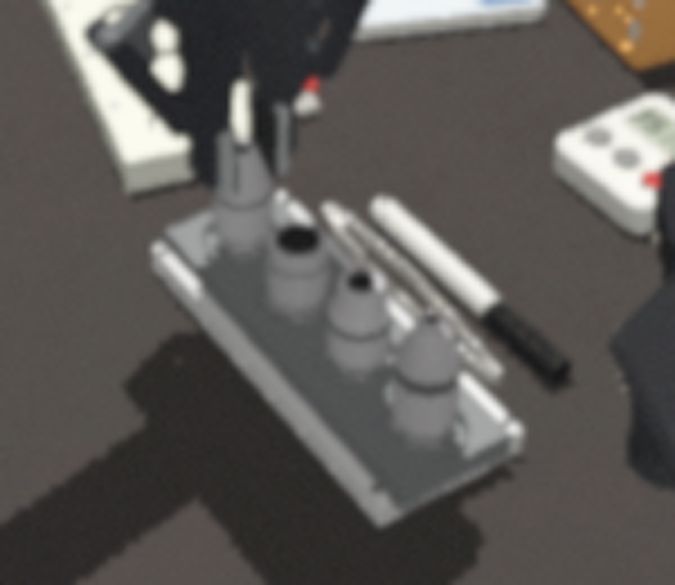

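```bash
python3 -c "
from h import *
a=1.8021-np.pi/2
for z in(.013,.0224,.035,.045,.055,.067):
  print(z,[tuple(np.round((np.array(proj('side',(.5382+s*np.cos(a),.2235+s*np.sin(a),z)))-[220,180])*4.5).astype(int)) for s in(-.0095,0,.0095)])
"
```

```text
0.013 [(np.int64(223), np.int64(247)), (np.int64(241), np.int64(239)), (np.int64(260), np.int64(231))]
0.0224 [(np.int64(223), np.int64(231)), (np.int64(241), np.int64(223)), (np.int64(260), np.int64(215))]
0.035 [(np.int64(222), np.int64(209)), (np.int64(241), np.int64(201)), (np.int64(260), np.int64(194))]
0.045 [(np.int64(222), np.int64(192)), (np.int64(241), np.int64(184)), (np.int64(260), np.int64(176))]
0.055 [(np.int64(222), np.int64(174)), (np.int64(241), np.int64(166)), (np.int64(260), np.int64(158))]
0.067 [(np.int64(221), np.int64(152)), (np.int64(241), np.int64(144)), (np.int64(260), np.int64(136))]
```

The objective is gripped on its cone. The left fingertip is at about crop px (230,190), which is z≈0.045, about 20 mm above the nominal TCP height. I'll reopen, go 15 mm lower and regrip.

>>> jog_arm:
  moves: "0 0 0 0 0 0 0; 0 0 0 0 0 0 0; 0 0 0 0 0 0 0; 0 0 3 0 0 0 0; 0 0 4 0 0 0 0; 0 0 4 0 0 0 0; 0 0 4 0 0 0 0; 0 0 0 0 0 0 0; 0 0 0 0 0 0 0; 0 0 0 0 0 0 0"

```text
t: 6.95
tcp_pos: [0.5371, 0.2232, 0.0063]
orientation: [0.0, 0.621, 0.784, 0.0]
wrist_force: [-0.2, 0.4, -0.3]
gripper_width: 0.0424
gripper_force: 0.0
```

```bash
python3 -c "
from h import *
plan(.537,.223,.006,1.802)
im=r.grab_frame('side'); cv2.imwrite('pics/s3.png',cv2.resize(im[180:310,220:370],None,fx=4.5,fy=4.5,interpolation=cv2.INTER_CUBIC))
"
```

```text
t 6.95 tcp [0.5371 0.2232 0.0063] phi 1.8028 tilt [0.0003 0.0001] w 0.0424 F [-0.2  0.4 -0.3] gf 0.0 q [0.25 0.45 1.67 0.   1.02 0.01]
world d [-0.1 -0.2 -0.3] tool d [-0.2 -0.1  0.3]
wz 0.0008
after turn [-0.2 -0.1  0.3]
```

View pics/s3.png

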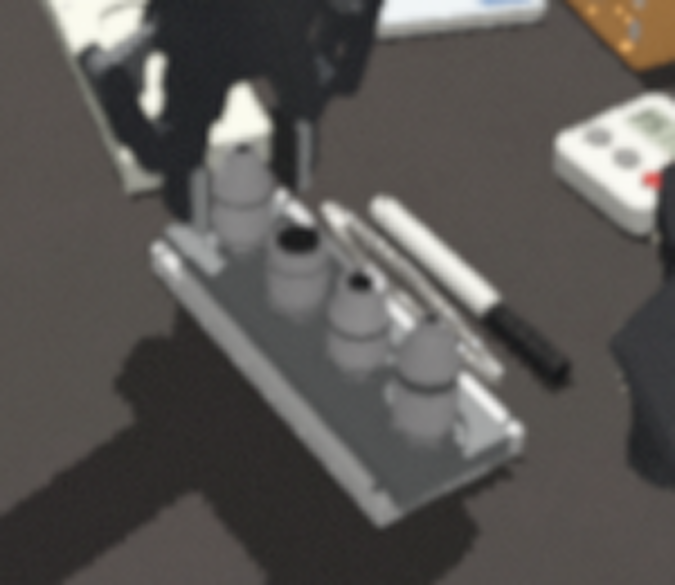

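The fingertips now stand beside the barrel, the left one at about crop px (195,230), which is z≈0.028. That clears the block top, so I'll close.

>>> jog_arm:
  moves: "0 0 1 0 0 0 -1; 0 0 0 0 0 0 -1; 0 0 0 0 0 0 -1; 0 0 0 0 0 0 -1; 0 0 -5 0 0 0 -1; 0 0 -15 0 0 0 -1; 0 0 -20 0 0 0 -1; 0 0 -20 0 0 0 -1; 0 0 -20 0 0 0 -1; 0 0 -20 0 0 0 -1"

```text
t: 8.0
tcp_pos: [0.5367, 0.2232, 0.1068]
orientation: [0.0, 0.62, 0.784, 0.0]
wrist_force: [-0.0, 0.5, -2.0]
gripper_width: 0.0234
gripper_force: 59.0
```

```bash
python3 -c "
from h import *
plan(.5386,.3076,.106,1.572)
im=r.grab_frame('side'); cv2.imwrite('pics/s4.png',cv2.resize(im[140:310,200:370],None,fx=3.5,fy=3.5,interpolation=cv2.INTER_CUBIC))
"
```

```text
t 8.0 tcp [0.5367 0.2232 0.1068] phi 1.8029 tilt [0.0002 0.0001] w 0.0234 F [-0.   0.5 -2. ] gf 59.0 q [0.25 0.31 1.62 0.   1.21 0.01]
world d [ 1.9 84.4 -0.8] tool d [81.7 21.3  0.8]
wz 0.2309
after turn [84.4  2.   0.8]
```

View pics/s4.png

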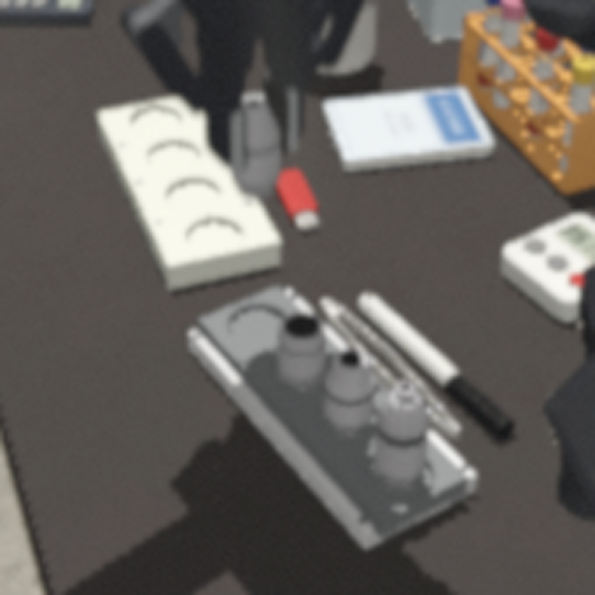

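It is held: crop px (250,95) to (260,195), with grip force 59 N. I'll carry it to the rightmost white place, stopping just above the recess floor.

>>> jog_arm:
  moves: "0 0 0 0 0 0.1155 -1; 0 0 0 0 0 0.1154 -1; 28.1 0.7 15 0 0 0 -1; 28.1 0.7 15 0 0 0 -1; 28.2 0.6 15 0 0 0 -1; 0 0 15 0 0 0 -1; 0 0 15 0 0 0 -1; 0 0 12 0 0 0 -1; 0 0 4 0 0 0 -1; 0 0 0 0 0 0 -1"

```text
t: 9.05
tcp_pos: [0.5383, 0.3064, 0.0132]
orientation: [-0.0, 0.707, 0.707, -0.001]
wrist_force: [0.6, -0.1, -1.5]
gripper_width: 0.0235
gripper_force: 59.0
```

```bash
python3 -c "
from h import *
plan(.5386,.3076,.0063,1.572)
for z in(.026,.06,.08): print(np.round((np.array(proj('side',(.5386,.3076,z)))-[200,120])*4))
im=r.grab_frame('side'); cv2.imwrite('pics/s5.png',cv2.resize(im[120:270,200:350],None,fx=4,fy=4,interpolation=cv2.INTER_CUBIC))
"
```

```text
t 9.05 tcp [0.5383 0.3064 0.0132] phi 1.5707 tilt [-0.0019 -0.0009] w 0.0235 F [ 0.6 -0.1 -1.5] gf 59.0 q [ 0.38  0.51  1.56 -0.    1.07  0.38]
world d [ 0.3  1.2 -6.9] tool d [1.2 0.4 6.9]
wz -0.0013
after turn [1.2 0.3 6.9]
[243. 333.]
[241. 281.]
[240. 249.]
```

View pics/s5.png

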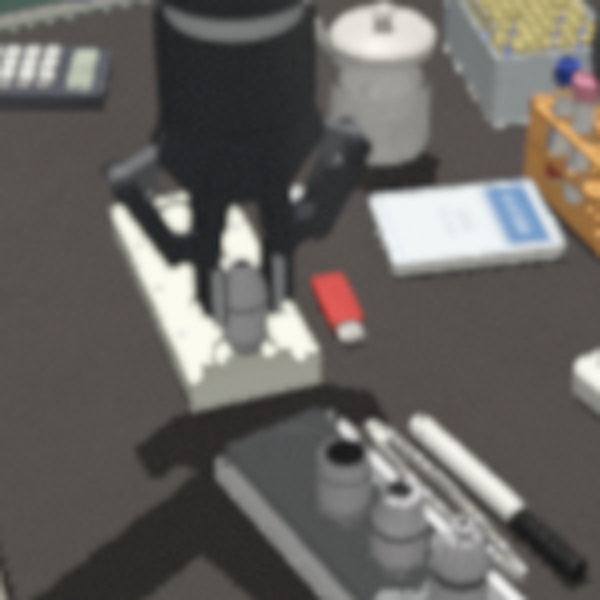

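The objective hangs over the right-end recess, with its foot at about crop px (245,350), as predicted. I'll lower and release it.

>>> jog_arm:
  moves: "1 0 2 0 0 0 -1; 0 0 2 0 0 0 -1; 0 0 1.5 0 0 0 -1; 0 0 1 0 0 0 -1; 0 0 0.5 0 0 0 -1; 0 0 0 0 0 0 -1; 0 0 0 0 0 0 0; 0 0 0 0 0 0 0; 0 0 0 0 0 0 0; 0 0 0 0 0 0 0"

```text
t: 10.1
tcp_pos: [0.539, 0.3087, 0.0075]
orientation: [0.0, 0.707, 0.707, 0.0]
wrist_force: [0.1, -0.2, 0.3]
gripper_width: 0.0426
gripper_force: 0.0
```

>>> jog_arm:
  moves: "0 0 -20 0 0 0 0; 0 0 -35 0 0 0 0; 0 0 -45 0 0 0 0; -40 0 0 0 0 0 0; -40 0 0 0 0 0 0; -45 0 0 0 0 0 0; 0 0 0 0 0 -0.1155 0; 0 0 0 0 0 -0.1154 0; 0 0 0 0 0 0 0; 0 0 0 0 0 0 0"

```text
t: 11.1
tcp_pos: [0.539, 0.1836, 0.1073]
orientation: [0.0, 0.621, 0.783, 0.0]
wrist_force: [0.0, -0.6, -0.1]
gripper_width: 0.0427
gripper_force: 0.0
```

```bash
python3 -c "
from h import *
plan(.5468,.179,.0045,1.802)
im=r.grab_frame('side'); cv2.imwrite('pics/s6.png',cv2.resize(im[120:270,200:350],None,fx=4,fy=4,interpolation=cv2.INTER_CUBIC))
"
```

```text
t 11.1 tcp [0.539  0.1836 0.1073] phi 1.8005 tilt [0.0003 0.0001] w 0.0427 F [ 0.  -0.6 -0.1] gf 0.0 q [ 0.18  0.29  1.65  0.    1.21 -0.05]
world d [   7.8   -4.6 -102.8] tool d [ -6.3   6.5 102.8]
wz -0.0015
after turn [ -6.3   6.5 102.8]
```

View pics/s6.png

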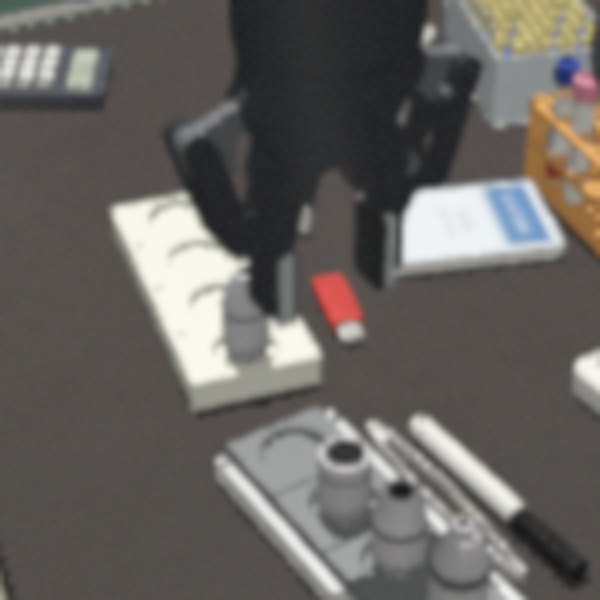

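Objective 1 stands upright in the right-end recess at crop px (245,320). Next is objective 2.

>>> jog_arm:
  moves: "-6.3 6.5 0 0 0 0 0; 0 0 20 0 0 0 0; 0 0 20 0 0 0 0; 0 0 20 0 0 0 0; 0 0 16 0 0 0 0; 0 0 12 0 0 0 0; 0 0 8 0 0 0 0; 0 0 5 0 0 0 0; 0 0 3 0 0 0 0; 0 0 0 0 0 0 0"

```text
t: 12.15
tcp_pos: [0.5469, 0.179, 0.0033]
orientation: [0.0, 0.621, 0.784, 0.0]
wrist_force: [0.1, -0.4, -0.4]
gripper_width: 0.0427
gripper_force: 0.0
```

>>> jog_arm:
  moves: "0 0 0 0 0 0 -1; 0 0 0 0 0 0 -1; 0 0 0 0 0 0 -1; 0 0 0 0 0 0 -1; 0 0 0 0 0 0 -1; 0 0 -15 0 0 0 -1; 0 0 -20 0 0 0 -1; 0 0 -25 0 0 0 -1; 0 0 -35 0 0 0 -1; 0 0 0 0 0 0 -1"

```text
t: 13.15
tcp_pos: [0.5508, 0.1797, 0.1041]
orientation: [0.004, 0.62, 0.784, 0.004]
wrist_force: [0.7, 0.4, -0.0]
gripper_width: 0.0226
gripper_force: 59.0
```

```bash
python3 -c "
from h import *
plan(.5385,.3516,.01,1.572)"
```

```text
t 13.15 tcp [0.5508 0.1797 0.1041] phi 1.8029 tilt [0.0104 0.0018] w 0.0226 F [ 0.7  0.4 -0. ] gf 59.0 q [ 0.17  0.31  1.63  0.    1.19 -0.07]
world d [-12.3 171.9 -94.1] tool d [170.2  26.6  94.3]
wz 0.2309
after turn [171.9 -12.1  94.1]
```

>>> jog_arm:
  moves: "0 0 0 0 0 0 -1; 0 0 0 0 0 0 -1; 0 0 0 0 0 0 -1; 0 0 0 0 0 0 -1; 0 0 0 0 0 0 -1; 0 0 0 0 0 0 -1; 0 0 0 0 0 0 -1; 0 0 0 0 0 0 -1; 0 0 0 0 0 0 -1; 0 0 0 0 0 0 -1"

```text
t: 14.15
tcp_pos: [0.5468, 0.1789, 0.0982]
orientation: [0.0, 0.621, 0.784, 0.0]
wrist_force: [-0.5, -1.2, -1.3]
gripper_width: 0.0225
gripper_force: 59.0
```

```bash
python3 -c "
from h import *
plan(.5385,.3516,.01,1.572)
im=r.grab_frame('side'); cv2.imwrite('pics/s7.png',cv2.resize(im[130:290,200:360],None,fx=3.7,fy=3.7,interpolation=cv2.INTER_CUBIC))
"
```

```text
t 14.15 tcp [0.5468 0.1789 0.0982] phi 1.8028 tilt [0.0001 0.    ] w 0.0225 F [-0.5 -1.2 -1.3] gf 59.0 q [ 0.17  0.31  1.64 -0.    1.19 -0.07]
world d [ -8.3 172.7 -88.2] tool d [169.9  31.6  88.2]
wz 0.2308
after turn [172.7  -8.1  88.2]
```

View pics/s7.png

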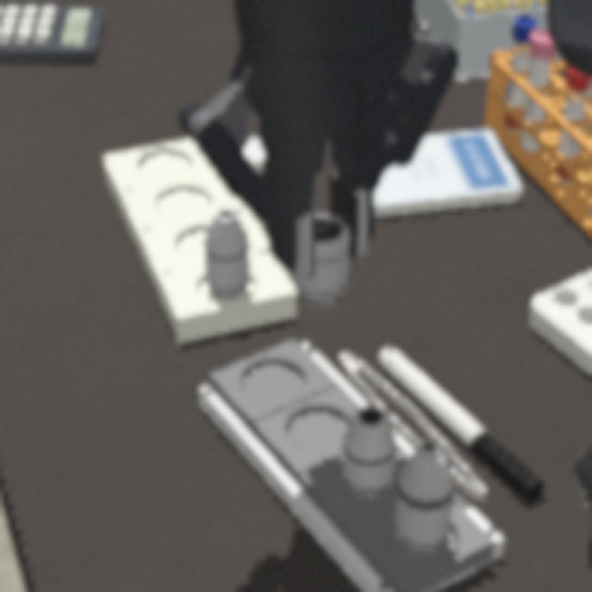

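Objective 2 is held upright at crop px (325,260). The earlier offset was only overshoot. I'll carry it to the second place from the right.

>>> jog_arm:
  moves: "0 0 0 0 0 0.1154 -1; 0 0 0 0 0 0.1154 -1; 43.2 -2 0 0 0 0 -1; 43.2 -2 0 0 0 0 -1; 43.2 -2 0 0 0 0 -1; 43.1 -2.1 0 0 0 0 -1; 0 0 20 0 0 0 -1; 0 0 20 0 0 0 -1; 0 0 20 0 0 0 -1; 0 0 15 0 0 0 -1"

```text
t: 15.2
tcp_pos: [0.5376, 0.3515, 0.0216]
orientation: [-0.0, 0.707, 0.708, -0.001]
wrist_force: [0.6, -0.8, -1.3]
gripper_width: 0.0226
gripper_force: 59.0
```

>>> jog_arm:
  moves: "0 0 8 0 0 0 -1; 0 0 5 0 0 0 -1; 0 0 3 0 0 0 -1; 0 0 2 0 0 0 -1; 0 0 1.6 0 0 0 -1; 0 0 0 0 0 0 -1; 0 0 0 0 0 0 -1; 0 0 0 0 0 0 0; 0 0 0 0 0 0 0; 0 0 0 0 0 0 0"

```text
t: 16.2
tcp_pos: [0.5386, 0.3517, 0.0038]
orientation: [0.0, 0.707, 0.708, 0.0]
wrist_force: [0.2, -0.2, 0.5]
gripper_width: 0.0424
gripper_force: 0.0
```

```bash
python3 -c "
from h import *
plan(.5385,.3516,.105,1.572)"
```

```text
t 16.2 tcp [0.5386 0.3517 0.0038] phi 1.572 tilt [0.0004 0.0002] w 0.0424 F [ 0.2 -0.2  0.5] gf 0.0 q [0.44 0.56 1.5  0.   1.08 0.44]
world d [-1.000e-01 -1.000e-01  1.012e+02] tool d [-1.000e-01 -0.000e+00 -1.012e+02]
wz 0.0
after turn [-1.000e-01 -1.000e-01 -1.012e+02]
```

>>> jog_arm:
  moves: "0 0 -25 0 0 0 0; 0 0 -35 0 0 0 0; 0 0 -40 0 0 0 0; -42.5 4 0 0 0 0 0; -42.5 4 0 0 0 0 0; -42.5 4 0 0 0 0 0; -42.5 4 0 0 0 0 0; -42.7 4 0 0 0 0 0; 0 0 0 0 0 -0.115 0; 0 0 0 0 0 -0.115 0"

```text
t: 17.2
tcp_pos: [0.559, 0.1371, 0.1038]
orientation: [0.0, 0.62, 0.784, 0.0]
wrist_force: [-0.2, 0.7, 0.2]
gripper_width: 0.0427
gripper_force: 0.0
```

```bash
python3 -c "
from h import *
plan(.5585,.139,.0035,1.802)
im=r.grab_frame('side'); cv2.imwrite('pics/s8.png',cv2.resize(im[130:290,200:360],None,fx=3.7,fy=3.7,interpolation=cv2.INTER_CUBIC))
"
```

```text
t 17.2 tcp [0.559  0.1371 0.1038] phi 1.8034 tilt [0.0003 0.0001] w 0.0427 F [-0.2  0.7  0.2] gf 0.0 q [ 0.09  0.31  1.63  0.    1.2  -0.14]
world d [  -0.5    1.9 -100.3] tool d [ 1.900e+00 -1.000e-01  1.003e+02]
wz 0.0014
after turn [ 1.900e+00 -1.000e-01  1.003e+02]
```

View pics/s8.png

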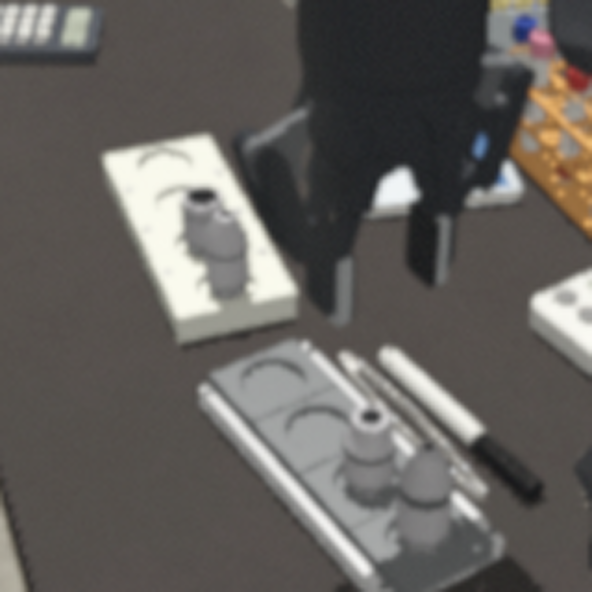

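Objective 2 stands at crop px (203,225) in the second recess. Before working near the microscope, I'll check how close its dark knob (top px ≈392,168) comes.

```bash
python3 -c "
from h import *
for p in((388,168),(400,180),(425,222)):
  for z in(.05,.1,.15,.2,.25,.3):
    q=ray('top',*p,z); print(p,q.round(3),np.round(proj('side',q)))
"
```

```text
(388, 168) [0.634 0.017 0.05 ] [371. 284.]
(388, 168) [0.621 0.031 0.1  ] [364. 258.]
(388, 168) [0.609 0.045 0.15 ] [357. 230.]
(388, 168) [0.597 0.059 0.2  ] [349. 200.]
(388, 168) [0.585 0.073 0.25 ] [341. 168.]
(388, 168) [0.572 0.086 0.3  ] [331. 132.]
(400, 180) [ 0.611 -0.005  0.05 ] [366. 298.]
(400, 180) [0.6  0.01 0.1 ] [359. 271.]
(400, 180) [0.589 0.025 0.15 ] [351. 242.]
(400, 180) [0.578 0.04  0.2  ] [343. 211.]
(400, 180) [0.567 0.055 0.25 ] [334. 177.]
(400, 180) [0.556 0.07  0.3  ] [325. 140.]
(425, 222) [ 0.531 -0.051  0.05 ] [332. 337.]
(425, 222) [ 0.525 -0.033  0.1  ] [325. 307.]
(425, 222) [ 0.519 -0.015  0.15 ] [318. 274.]
(425, 222) [0.512 0.002 0.2  ] [310. 239.]
(425, 222) [0.506 0.02  0.25 ] [302. 201.]
(425, 222) [0.499 0.038 0.3  ] [293. 160.]
```

>>> jog_arm:
  moves: "1.9 0 20 0 0 0 0; 0 0 20 0 0 0 0; 0 0 20 0 0 0 0; 0 0 16 0 0 0 0; 0 0 11 0 0 0 0; 0 0 7 0 0 0 0; 0 0 4 0 0 0 0; 0 0 2.3 0 0 0 0; 0 0 0 0 0 0 0; 0 0 0 0 0 0 0"

```text
t: 18.25
tcp_pos: [0.5589, 0.1409, 0.004]
orientation: [0.0, 0.621, 0.784, 0.0]
wrist_force: [-0.5, -0.4, -0.7]
gripper_width: 0.0428
gripper_force: 0.0
```

The knob tip is at about (0.62, 0.03, z 0.1), which leaves roughly 35 mm clear of the gripper body at objective 4. Now I'll grip objective 3.

>>> jog_arm:
  moves: "0 0 0 0 0 0 -1; 0 0 0 0 0 0 -1; 0 0 0 0 0 0 -1; 0 0 0 0 0 0 -1; 0 0 -10 0 0 0 -1; 0 0 -20 0 0 0 -1; 0 0 -25 0 0 0 -1; 0 0 -25 0 0 0 -1; 0 0 -15 0 0 0 -1; 0 0 0 0 0 0 -1"

```text
t: 19.25
tcp_pos: [0.5605, 0.1411, 0.1011]
orientation: [0.002, 0.621, 0.784, 0.002]
wrist_force: [0.8, -0.4, 0.3]
gripper_width: 0.0231
gripper_force: 59.1
```

```bash
python3 -c "
from h import *
plan(.5384,.3966,.004,1.572)"
```

```text
t 19.25 tcp [0.5605 0.1411 0.1011] phi 1.8021 tilt [0.0057 0.0006] w 0.0231 F [ 0.8 -0.4  0.3] gf 59.1 q [ 0.1   0.31  1.63  0.    1.19 -0.13]
world d [-22.1 255.5 -97.1] tool d [253.9  36.5  97.1]
wz 0.2301
after turn [255.6 -21.8  97.1]
```

>>> jog_arm:
  moves: "0 0 0 0 0 0.115 -1; 0 0 0 0 0 0.115 -1; 42.6 -3.4 0 0 0 0 -1; 42.6 -3.4 0 0 0 0 -1; 42.6 -3.4 0 0 0 0 -1; 42.6 -3.4 0 0 0 0 -1; 42.6 -3.4 0 0 0 0 -1; 42.6 -3.4 0 0 0 0 -1; 0 0 20 0 0 0 -1; 0 0 20 0 0 0 -1"

```text
t: 20.25
tcp_pos: [0.5365, 0.398, 0.0565]
orientation: [-0.0, 0.706, 0.709, -0.0]
wrist_force: [-0.4, -0.7, -1.1]
gripper_width: 0.0232
gripper_force: 59.1
```

>>> jog_arm:
  moves: "0 0 20 0 0 0 -1; 0 0 15 0 0 0 -1; 0 0 8 0 0 0 -1; 0 0 5 0 0 0 -1; 0 0 3 0 0 0 -1; 0 0 2 0 0 0 -1; 0 0 1 0 0 0 -1; 0 0 0 0 0 0 -1; 0 0 0 0 0 0 -1; 0 0 0 0 0 0 -1"

```text
t: 21.25
tcp_pos: [0.5378, 0.3966, 0.0048]
orientation: [0.0, 0.707, 0.708, 0.0]
wrist_force: [0.7, -1.0, -0.8]
gripper_width: 0.023
gripper_force: 59.1
```

>>> jog_arm:
  moves: "0 0 0.7 0 0 0 -1; 0 0 0 0 0 0 -1; 0 0 0 0 0 0 0; 0 0 0 0 0 0 0; 0 0 0 0 0 0 0; 0 0 -20 0 0 0 0; 0 0 -35 0 0 0 0; 0 0 -40 0 0 0 0; 0 0 0 0 0 0 0; 0 0 0 0 0 0 0"

```text
t: 22.25
tcp_pos: [0.5387, 0.397, 0.1005]
orientation: [0.001, 0.707, 0.708, 0.002]
wrist_force: [-0.3, -0.9, -0.7]
gripper_width: 0.043
gripper_force: 0.0
```

```bash
python3 -c "
from h import *
plan(.5685,.0955,.1,1.802)"
```

```text
t 22.25 tcp [0.5387 0.397  0.1005] phi 1.572 tilt [0.0033 0.0018] w 0.043 F [-0.3 -0.9 -0.7] gf 0.0 q [0.51 0.49 1.39 0.   1.26 0.5 ]
world d [  29.8 -301.5   -0.5] tool d [-3.016e+02  2.940e+01  1.000e-01]
wz -0.23
after turn [-300.3  -40.1    0.5]
```

>>> jog_arm:
  moves: "-43 4.2 0 0 0 0 0; -43 4.2 0 0 0 0 0; -43 4.2 0 0 0 0 0; -43 4.2 0 0 0 0 0; -43 4.2 0 0 0 0 0; -43 4.2 0 0 0 0 0; -43 4.2 0 0 0 0 0; 0 0 0 0 0 -0.115 0; 0 0 0 0 0 -0.115 0; 0 0 0 0 0 0 0"

```text
t: 23.25
tcp_pos: [0.5656, 0.0947, 0.0965]
orientation: [-0.002, 0.621, 0.783, -0.001]
wrist_force: [0.3, 0.7, 0.1]
gripper_width: 0.0428
gripper_force: 0.0
```

```bash
python3 -c "
from h import *
plan(.5685,.0955,.0035,1.802)
im=r.grab_frame('side'); cv2.imwrite('pics/s9.png',cv2.resize(im[130:330,200:400],None,fx=3,fy=3,interpolation=cv2.INTER_CUBIC))
"
```

```text
t 23.25 tcp [0.5656 0.0947 0.0965] phi 1.8006 tilt [-0.0041 -0.    ] w 0.0428 F [0.3 0.7 0.1] gf 0.0 q [ 0.01  0.31  1.64  0.    1.19 -0.21]
world d [  2.9   0.8 -93. ] tool d [ 0.   3.3 92.9]
wz -0.0014
after turn [ 0.1  3.  93. ]
```

View pics/s9.png

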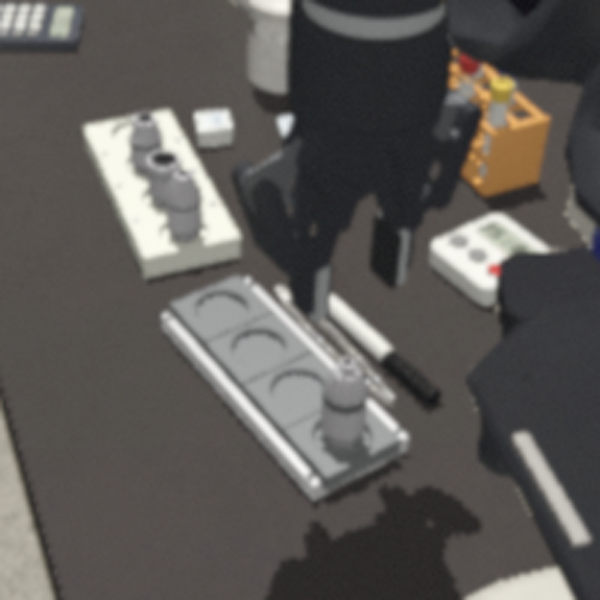

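Three objectives stand in the white rack, at crop px (145,140), (163,180) and (183,205). Objective 4 is at (345,410), and the microscope is clear of the gripper. I'll go down on objective 4.

>>> jog_arm:
  moves: "0 0 20 0 0 0 0; 0 0 20 0 0 0 0; 0 0 20 0 0 0 0; 0 0 14 0 0 0 0; 0 0 10 0 0 0 0; 0 0 6 0 0 0 0; 0 0 3 0 0 0 0; 0 0 1 0 0 0 0; 0 0 0 0 0 0 0; 0 0 0 0 0 0 0"

```text
t: 24.3
tcp_pos: [0.568, 0.0954, 0.0054]
orientation: [0.001, 0.621, 0.784, 0.0]
wrist_force: [0.5, -0.2, -0.7]
gripper_width: 0.0429
gripper_force: 0.0
```

>>> jog_arm:
  moves: "0 0 0 0 0 0 -1; 0 0 0 0 0 0 -1; 0 0 0 0 0 0 -1; 0 0 0 0 0 0 -1; 0 0 0 0 0 0 -1; 0 0 -10 0 0 0 -1; 0 0 -20 0 0 0 -1; 0 0 -25 0 0 0 -1; 0 0 -25 0 0 0 -1; 0 0 -15 0 0 0 -1"

```text
t: 25.3
tcp_pos: [0.5679, 0.0955, 0.1014]
orientation: [0.001, 0.621, 0.784, 0.001]
wrist_force: [1.4, 0.6, -1.4]
gripper_width: 0.0238
gripper_force: 59.1
```

>>> jog_arm:
  moves: "0 0 0 0 0 0 -1; 0 0 0 0 0 0 -1; 0 0 0 0 0 0 -1; 0 0 0 0 0 0 -1; 0 0 0 0 0 0 -1; 0 0 0 0 0 0 -1; 0 0 0 0 0 0 -1; 0 0 0 0 0 0 -1; 0 0 0 0 0 0.115 -1; 0 0 0 0 0 0.115 -1"

```text
t: 26.3
tcp_pos: [0.5674, 0.0954, 0.0996]
orientation: [0.0, 0.708, 0.706, 0.0]
wrist_force: [-0.1, -0.7, -2.2]
gripper_width: 0.0238
gripper_force: 59.1
```

```bash
python3 -c "
from h import *
plan(.5383,.4396,.1,1.572)"
```

```text
t 26.3 tcp [0.5674 0.0954 0.0996] phi 1.5673 tilt [0.0001 0.    ] w 0.0238 F [-0.1 -0.7 -2.2] gf 59.1 q [0.02 0.31 1.64 0.   1.19 0.02]
world d [-29.1 344.2   0.4] tool d [344.1 -30.3  -0.4]
wz -0.0047
after turn [344.3 -28.6  -0.4]
```

>>> jog_arm:
  moves: "43 -3.7 0 0 0 0 -1; 43 -3.7 0 0 0 0 -1; 43 -3.7 0 0 0 0 -1; 43 -3.7 0 0 0 0 -1; 43 -3.7 0 0 0 0 -1; 43 -3.7 0 0 0 0 -1; 43 -3.7 0 0 0 0 -1; 43 -3.7 0 0 0 0 -1; 0 0 0 0 0 0 -1; 0 0 20 0 0 0 -1"

```text
t: 27.3
tcp_pos: [0.5393, 0.4426, 0.083]
orientation: [0.001, 0.706, 0.709, 0.004]
wrist_force: [0.5, -0.1, -0.1]
gripper_width: 0.0239
gripper_force: 59.2
```

>>> jog_arm:
  moves: "0 0 20 0 0 0 -1; 0 0 20 0 0 0 -1; 0 0 15 0 0 0 -1; 0 0 10 0 0 0 -1; 0 0 5 0 0 0 -1; 0 0 3 0 0 0 -1; 0 0 0 0 0 0 -1; 0 0 0 0 0 0 -1; 0 0 0 0 0 0 -1; 0 0 0 0 0 0 -1"

```text
t: 28.3
tcp_pos: [0.5378, 0.4397, 0.0074]
orientation: [0.0, 0.707, 0.708, 0.001]
wrist_force: [0.8, -0.7, -1.1]
gripper_width: 0.0238
gripper_force: 59.1
```

```bash
python3 -c "
from h import *
plan(.5383,.4396,.005,1.572)"
```

```text
t 28.3 tcp [0.5378 0.4397 0.0074] phi 1.5721 tilt [0.0011 0.0007] w 0.0238 F [ 0.8 -0.7 -1.1] gf 59.1 q [ 0.56  0.65  1.35 -0.    1.14  0.56]
world d [ 0.5 -0.1 -2.4] tool d [-0.1  0.5  2.4]
wz 0.0001
after turn [-0.1  0.5  2.4]
```

>>> jog_arm:
  moves: "0 0 1 0 0 0 -1; 0 0 1 0 0 0 -1; 0 0 0.5 0 0 0 -1; 0 0 0 0 0 0 -1; 0 0 0 0 0 0 -1; 0 0 0 0 0 0 0; 0 0 0 0 0 0 0; 0 0 0 0 0 0 0; 0 0 0 0 0 0 0; 0 0 0 0 0 0 0"

```text
t: 29.3
tcp_pos: [0.5372, 0.4393, 0.0038]
orientation: [-0.0, 0.707, 0.708, -0.0]
wrist_force: [-0.2, 0.1, -0.3]
gripper_width: 0.0425
gripper_force: 0.0
```

>>> jog_arm:
  moves: "0 0 -15 0 0 0 0; 0 0 -35 0 0 0 0; 0 0 -45 0 0 0 0; 0 0 -45 0 0 0 0; 0 -40 -20 0 0 0 0; -40 -35 0 0 0 0 0; -40 -35 0 0 0 0 0; -40 -20 0 0 0 0 0; 0 0 0 0 0 0 0; 0 0 0 0 0 0 0"

```text
t: 30.3
tcp_pos: [0.4117, 0.3238, 0.1654]
orientation: [0.0, 0.707, 0.707, 0.001]
wrist_force: [0.8, 0.9, 0.8]
gripper_width: 0.0427
gripper_force: 0.0
```

>>> jog_arm:
  moves: "-40 0 0 0 0 0 0; -40 0 0 0 0 0 0; -40 0 0 0 0 0 0; 0 0 0 0 0 0 0; 0 0 0 0 0 0 0; 0 0 0 0 0 0 0; 0 0 0 0 0 0 0; 0 0 0 0 0 0 0; 0 0 0 0 0 0 0; 0 0 0 0 0 0 0"

```text
t: 31.3
tcp_pos: [0.4116, 0.2044, 0.164]
orientation: [-0.0, 0.706, 0.708, -0.0]
wrist_force: [0.2, -0.3, -0.3]
gripper_width: 0.0426
gripper_force: 0.0
```

```bash
python3 -c "
from h import *
plan(.38,.2,.16)
a=r.grab_frame('side')[125:275,200:350];b=r.grab_frame('top')[160:260,130:270]
a=cv2.resize(a,(400,400),interpolation=2);b=cv2.resize(b,(400,286),interpolation=2)
b=cv2.copyMakeBorder(b,0,114,0,0,0);cv2.imwrite('pics/f.png',np.hstack([a,b]))
for c in('side','top'): print(c,[(np.round(d['point'],4).tolist(),round(d['confidence'],2)) for d in r.pinpoint(c,'objective_a')])
"
```

```text
t 31.3 tcp [0.4116 0.2044 0.164 ] phi 1.5729 tilt [-0.0002 -0.    ] w 0.0426 F [ 0.2 -0.3 -0.3] gf 0.0 q [ 0.27 -0.01  1.86  0.    1.29  0.27]
world d [-31.6  -4.4  -4. ] tool d [ -4.3 -31.6   4. ]
side [([0.5354, 0.3516, 0.0134], 0.61), ([0.5361, 0.3914, 0.0113], 0.51), ([0.5379, 0.3079, 0.0113], 0.49), ([0.5359, 0.4394, 0.0137], 0.45)]
top [([0.5413, 0.4469, 0.0101], 0.76), ([0.5429, 0.3499, 0.014], 0.66), ([0.5312, 0.3928, 0.0079], 0.56), ([0.5374, 0.3108, 0.0084], 0.51)]
```

View pics/f.png

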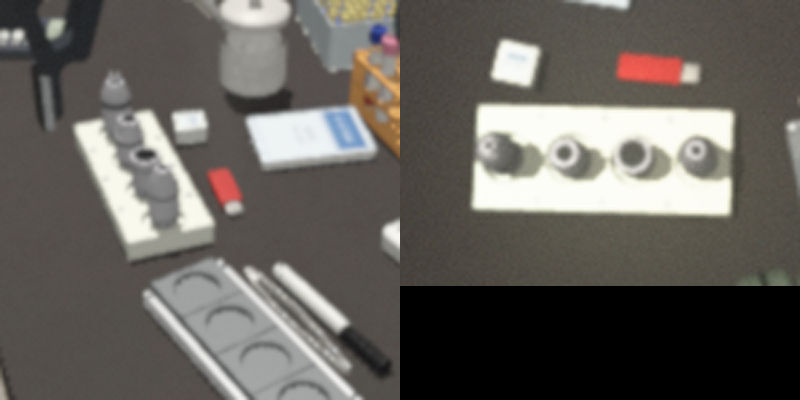

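All four stand upright in their recesses: left to right d, b, a, c in the top view, at crop px (490,150), (567,155), (633,155) and (698,152). This reverses the original order, the foot heights are about 13 mm, and the arm is clear.

```bash
python3 -c "
from station import r
print(r.sign_off())"
```

```text
the job is handed in; nothing more can be done
None
```

The four objectives stand upright in the white rack in reverse order (left to right d, b, a, c), and the job was handed in at about 31 s of the 96 s allowed.

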